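# Load a crate on the flatbed and lift the loaded wagon out

## Robot

A 6-joint arm with a two-finger parallel gripper is mounted at the origin on the work surface. World frame = base frame: x ahead of the robot, y to its left, z up, the work surface at z = 0. Lengths are in m, angles in degrees, forces in N, time in s.
With the tool pointing down it reaches from about 0.375 to 0.75 m from the base axis. Payload 9 kg.
Tool frame: the origin (TCP) lies on the centre line of the jaws, within the pads' length; the fingertips stand 14 mm ahead of it and the grasp point (between the pads) lies 5 mm behind it (r.tips_ahead is the distance from the TCP to the fingertips, in m); z points along the fingers, y is the line along which they close (so a half turn about z gives the same grasp; the last joint's range is limited). The gripper opens to 85 mm and grips with 20 to 120 N. Pads are 22 mm wide; open, the fingers measure 114 mm over their backs; the gripper's body (76 mm by 85 mm) begins 54 mm behind the grasp point. The pads swing forward as they close: fully open they stand 13 mm farther back than shut.
Start: joints at [53.474, 5.964, 5.575, 89.605, 0, 77.527], TCP at [0.245, 0.548, 0.245] pointing down, gripper open.
Joint ranges: [-171.21, 171.21], [-48.23, 106.86], [-62.78, 66.21], [-105.2, 120.99], [-86.42, 89.51], [-180, 180]. Speed limits (degrees/s): [127.2, 127.2, 147.25, 180, 180, 180].

## Interface

Orientations are given as [roll, pitch, yaw] about the fixed x, y, z axes, in that order (R = Rz(yaw) Ry(pitch) Rx(roll)).
In Python, from cell import r gives the robot as it stands.
- The arm moves only by the shell command python3 -m jog 'ROWS'. ROWS is JSON, a list of rows, each an object with "slide": the shift along the tool's x, y, z in m, a list of three; "turn": the turn, a rotation vector about the tool's x, y, z in rad, a list of three; "fingers": the finger opening in m, from 0 to 0.0854. In form: [{"slide": [dx, dy, dz], "turn": [rx, ry, rz], "fingers": fingers}, ...]. A call has 1 to 5 rows; each row is the pose to reach, as a shift and turn from the pose commanded when the call began, along the tool's axes at that moment; what a row does not reach only later rows make up. A row lasts 1/8 s, in which the tool goes at most 62.5 mm and 10.7 degrees, less where a joint would pass 70% of its speed; a pose out of reach is approached as far as the arm can. A call with a gripper value outside its range is refused whole. The fingers move at their own pace and stop on an object; the grip force is fixed at half the most. Time passes only in rows, so rows that repeat a pose let the fingers close. It gives the time, the measured TCP pose, the force, the opening and the grip force at its end, in the units of the state.
- r.get_obs(): the state, without advancing time (a new reading comes with each control period).
- r.read_camera(name): name is "scene" or "side" or "wrist"; returns a dict with "img" (384x512x3 uint8, red, green, blue), "fx", "fy", "cx", "cy" (pixels), "rvec" (rotation vector, rad) and "tvec" (3), from world to camera coordinates, as OpenCV has them; the wrist camera has in their place "tool_from_camera" (4x4, takes a point from camera to tool coordinates, whose origin is the TCP and whose axes are the flange's). Camera axes: x right, y down, z forward; pixel columns grow to the right and rows downward; lengths in m; the calibration is good to about 2 mm. The wrist camera is an equidistant fisheye: a pixel r from the principal point sees the ray r / f radians off the axis. A picture is of the moment at which its call begins: read the wrist's pose just before it. There is no depth.
- r.sign_off(): hands the job in; it is judged then, once.
The state is a dict: "t": time; "qpos": joint angles; "qvel": joint speeds; "tau": joint torques, N m; "tcp_pos": TCP position; "eef_rot": TCP orientation; "ft_force": force on the tool from outside, world axes, zero at the start; "wrist_torque": the same for the moment, N m; "gripper_width": finger opening in m; "grip_force": force on a finger pad.
Only numpy, scipy, OpenCV 4.12 (cv2) and the standard library are available. Lean on these libraries where they do the work, as an engineer would, in place of code of your own. Each camera call takes 0.05 s, during which the arm holds its last target. There are 200 camera calls.

## Task

Push the yellow grip of the crate dispenser once, all the way to its stop, so that one wooden crate slides out onto the deck of the silver flatbed wagon, and let the pusher come back fully. Then take the wagon by the long sides of its deck, lift it, with the crate riding untouched on top, at least 8 cm off its rails, and finish while holding it there, still and level. Leave the other crates in the column and everything else in the drawer where it is.

Things in the scene. Friction and masses are not known exactly. Their poses are not given: they have to be found in the camera images.
- dock: Fixed plywood board 90 (x) x 400 (y) x 12 mm; origin: centre of its underside, z up. Track along y from y = -198 to +14 mm, rail tops 18 mm high. Red dispenser chassis, 50 mm wide, y = +14 to +186 mm, top (dispenser floor) 58 mm high. On it a clear crate column, 40 (x) x 42 mm, y = +14 to +56 mm, top 138 mm high, exit mouth 27 mm high in its -y face, towards the wagon.
- column (a point): Centre of the dispenser's floor inside the clear column, 58 mm above the underside of the dock and at y = +35 mm in the dock's frame; axes as the dock's.
- pusher (a joint): Pusher slide, m: 0 at rest, 0.058 at its front stop. Grows as it moves along the dock's -y, pushing the lowest crate out onto the wagon. A spring drives it back to 0 (1.5 N at rest, 3.3 N at the stop; damper 15 N per m/s; friction 0.3 N). Forward, it holds the other crates up; once back, they drop by one crate, so a second push would release another.
- pusher_grip (a point): Grip point in the yellow upright block at the pusher's rear; moves with it. Block 24 mm wide (dock x), 22 mm thick (dock y); the point is centred in it, 98 mm above the dock's underside, 15 mm below the block's top, 18 mm above the 26 mm wide bar it stands on. In the dock's frame y = +159 mm at rest, +101 mm at the stop (45 mm behind the column).
- wagon: Silver flatbed wagon, loose on the dock's rails, +y end 2 to 6 mm from the dispenser. 200 mm long (its y, along the track), 56 mm wide (its x), about 0.22 to 0.4 kg, balanced about its centre. Origin: centre of its underside, at the rail tops; z up. The deck slab has straight sides from 24 to 38 mm above the origin; below are only 40 mm wide bogies.
- deck (a point): Centre of the top face of the wagon's flat deck, 38 mm above the wagon's origin.
- crate_low: Wooden crate, 32 x 32 x 24 mm high, about 30 g, loose; the lowest of three stacked in the clear column, the one to be loaded. Origin: centre of its underside, z up. Pushed to the stop, it lies on the +y end of the deck, its rear face about 14 mm inside the deck's end.
- crate_mid: Like crate_low; the second crate in the column, which must stay in it.
- crate_top: Like crate_low; the third, top crate in the column, which must stay in it.
- loco: Bystander: green locomotive, 62 x 244 (its y) x 88 mm high, standing on the drawer floor; origin: centre of its underside.
- coach: Bystander: blue coach, 61 x 250 (its y) x 83 mm high; origin: centre of its underside.
- case_low: Bystander: clear polycarbonate case with a yellow car in it, 260 (its x) x 80 x 70 mm high; origin: centre of its underside.
- case_high: Bystander: the same with a red car, stacked on case_low (top of the stack at 140 mm).
- tub: Bystander: open orange parts tub, 100 x 130 x 45 mm high; origin: centre of its underside.
- driver: Bystander: screwdriver about 160 mm long, lying along its x; origin: centre of its underside.

How it is judged (in metres and radians):
On the way, in this order (a step that is already met when the one before it is completed fails the run):
1. the pusher reaches its front stop and the lowest crate lies wholly on the deck of the wagon, which still stands on its rails (value of joint pusher above 0.055 m and y of crate_low in the frame of wagon between -0.092 and 0.092 m and x of crate_low in the frame of wagon between -0.02 and 0.02 m and z of crate_low in the frame of wagon between 0.033 and 0.044 m and z of wagon in the frame of dock below 0.022 m and horizontal distance between each of crate_mid, crate_top and column below 0.012 m), for 0.05 s.
2. the pusher has come back, the crate lies on the deck and the wagon still stands on its rails (value of joint pusher below 0.008 m and y of crate_low in the frame of wagon between -0.092 and 0.092 m and x of crate_low in the frame of wagon between -0.02 and 0.02 m and z of crate_low in the frame of wagon between 0.033 and 0.044 m and z of wagon in the frame of dock below 0.022 m and horizontal distance between each of crate_mid, crate_top and column below 0.012 m), for 0.1 s.
At the end, for the whole second after the job is handed in: Wagon held in the fingers, 75 mm or more above the rail tops, tilt under 0.12 rad, under 20 mm/s, resting on nothing; the crate flat on its deck (up to 8 mm overhang), untouched by the robot; pusher within 8 mm of rest; the other crates within 12 mm of the column axis (z of wagon in the frame of dock above 0.093 m and angle between wagon's own z axis and vertical below 0.12 rad and linear speed of wagon below 0.02 m/s and angular speed of wagon below 0.15 rad/s and contact force between the fingers and wagon above 1 N and contact force between wagon and dock below 0.05 N and contact force between wagon and loco below 0.05 N and contact force between wagon and coach below 0.05 N and contact force between wagon and case_low below 0.05 N and contact force between wagon and case_high below 0.05 N and contact force between wagon and tub below 0.05 N and y of crate_low in the frame of wagon between -0.092 and 0.092 m and x of crate_low in the frame of wagon between -0.02 and 0.02 m and z of crate_low in the frame of wagon between 0.033 and 0.044 m and angle between crate_low's own z axis and vertical below 0.15 rad and contact force between each of the arm, the fingers and crate_low below 0.05 N and value of joint pusher below 0.008 m and horizontal distance between each of crate_mid, crate_top and column below 0.012 m); the arm keeps its last pose, push and grip.
It fails at once if another thing in the drawer (loco, coach, cases, tub, screwdriver) is moved more than 20 mm (distance of any of loco, coach, case_low, case_high, tub, driver from where it was at the start of the episode above 0.02 m).
It fails at once if the wagon is tilted more than 0.25 rad (angle between wagon's own z axis and vertical above 0.25 rad).
It also fails if it takes over 51 s, if anything falls off the work surface, if the arm or the gripper's body presses on something with over 40 N, if the wrist force passes 120 N, or if a joint passes its speed limit or range.

## Working session

There is one attempt and no reset: what is moved stays moved. The work goes in short steps, Python scripts to look and compute and a shell command to move; the robot and the scene stay as the last step left them, time stands still between calls to the robot, and variables do not carry over. Pictures are saved under pics/ and viewed, at most 10 in all, crops included, and the job is handed in when it is done.

```bash
ls; mkdir -p pics
cat > h.py <<'E'
from cell import r
import numpy as np, cv2
from scipy.spatial.transform import Rotation as R
def cam(n):
    o=r.get_obs(); c=r.read_camera(n); c['name']=n
    if n=='wrist':
        T=np.eye(4);T[:3,:3]=R.from_euler('xyz',o['eef_rot'],degrees=True).as_matrix();T[:3,3]=o['tcp_pos']
        c['W']=T@np.array(c['tool_from_camera'])
    else:
        M=cv2.Rodrigues(np.array(c['rvec'],float))[0];T=np.eye(4);T[:3,:3]=M.T;T[:3,3]=-M.T@np.array(c['tvec']).ravel();c['W']=T
    return c
def ray(c,u,v):
    x=(u-c['cx'])/c['fx'];y=(v-c['cy'])/c['fy']
    if c['name']=='wrist':
        th=np.hypot(x,y);s=np.sin(th)/max(th,1e-9);d=np.array([x*s,y*s,np.cos(th)])
    else: d=np.array([x,y,1.])
    d=c['W'][:3,:3]@d;return c['W'][:3,3],d/np.linalg.norm(d)
def onz(c,u,v,z):
    o,d=ray(c,u,v);return o+d*(z-o[2])/d[2]
def tri(*obs):
    A=np.zeros((3,3));b=np.zeros(3)
    for c,u,v in obs:
        o,d=ray(c,u,v);P=np.eye(3)-np.outer(d,d);A+=P;b+=P@o
    p=np.linalg.solve(A,b);return p,[np.linalg.norm(np.cross(p-ray(*q)[0],ray(*q)[1])) for q in obs]
def proj(c,p):
    q=np.linalg.inv(c['W'])@np.append(p,1);q=q[:3]
    if c['name']=='wrist':
        rr=np.hypot(q[0],q[1]);th=np.arctan2(rr,q[2]);q=np.array([q[0]/rr*th,q[1]/rr*th,1])
    return c['fx']*q[0]/q[2]+c['cx'],c['fy']*q[1]/q[2]+c['cy']
E
python3 - <<'E'
from h import *
import pickle
print(r.get_obs())
C={n:cam(n) for n in('scene','side','wrist')}
pickle.dump(C,open('c0.pkl','wb'))
for n,c in C.items(): print(n,c['fx'],c['cx'],c['cy'],c['W'].round(3).tolist())
a=np.hstack([C['scene']['img'],C['side']['img']])
cv2.imwrite('pics/scene.png',C['scene']['img'][:,:,::-1]);cv2.imwrite('pics/side.png',C['side']['img'][:,:,::-1]);cv2.imwrite('pics/wrist.png',C['wrist']['img'][:,:,::-1])
E
```

```text
pics
{'t': 0.0, 'qpos': array([5.34737896e+01, 5.99946006e+00, 5.52687472e+00, 8.96022537e+01,
       7.73682100e-04, 7.75261027e+01]), 'qvel': array([ 0.03472031,  0.03293303,  0.12098135,  0.0901831 ,  0.0013321 ,
       -0.02256713]), 'tau': array([ 1.77506729e-03, -5.56935382e+01,  5.03645718e+01,  1.74311420e-02,
       -2.42910064e-04, -6.51764637e-06]), 'tcp_pos': array([0.24435428, 0.54766211, 0.24451192]), 'eef_rot': array([-1.79927095e+02, -1.69202513e-02,  1.55947676e+02]), 'ft_force': array([-0.3184629 , -0.2088519 , -0.53849883]), 'wrist_torque': array([0.01745724, 0.00296013, 0.00540883]), 'grip_force': 0.0, 'gripper_width': 0.08521337476682096}
scene 405.2893800097166 252.15768724816314 193.36006136284956 [[0.856, 0.389, -0.34, 0.944], [0.517, -0.627, 0.583, -0.619], [0.014, -0.675, -0.738, 0.886], [0.0, 0.0, 0.0, 1.0]]
side 430.4703562325541 251.25739157867866 184.48332170964017 [[0.746, -0.364, 0.557, -0.198], [-0.665, -0.389, 0.637, -0.879], [-0.015, -0.846, -0.533, 0.833], [0.0, 0.0, 0.0, 1.0]]
wrist 297.3186396354542 250.3098301308949 184.39671428530716 [[0.407, 0.872, 0.271, 0.175], [0.913, -0.388, -0.122, 0.579], [-0.001, 0.297, -0.955, 0.373], [0.0, 0.0, 0.0, 1.0]]
```

View pics/scene.png

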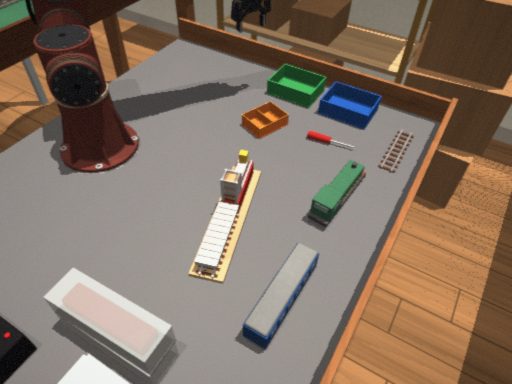

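View pics/side.png

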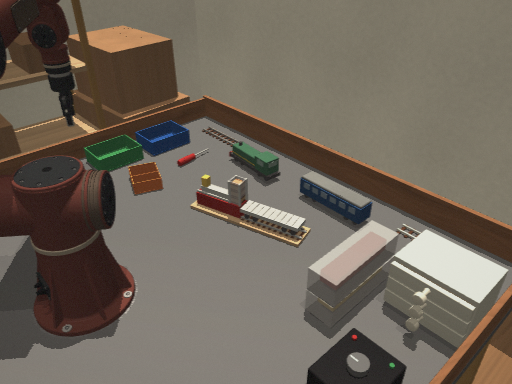

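View pics/wrist.png

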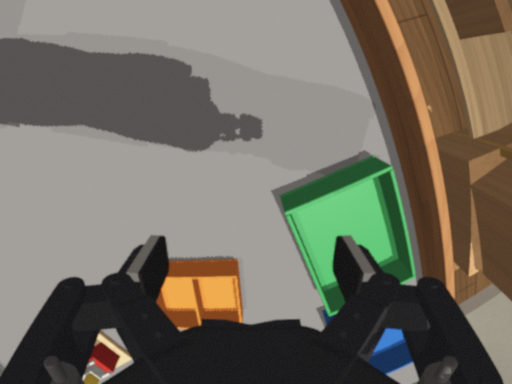

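The scene view shows the dock from about (195,272) to (258,172), with the yellow grip at (243,156). In the side view the dock runs from (192,207) to (305,238), with the grip at (206,181). The wrist view only catches the dispenser at its lower left.

Run:
```python
from h import *
import pickle
C=pickle.load(open('c0.pkl','rb'))
def yel(c,box):
    x0,y0,x1,y1=box;h=cv2.cvtColor(c['img'],cv2.COLOR_RGB2HSV)[y0:y1,x0:x1]
    m=cv2.inRange(h,(22,150,110),(34,255,255));v,u=np.nonzero(m);print(len(u),u.min()+x0,u.max()+x0,v.min()+y0,v.max()+y0);return u.mean()+x0,v.mean()+y0
s,d=C['scene'],C['side']
a=yel(s,(225,140,260,172));b=yel(d,(190,165,220,195));p=tri((s,*a),(d,*b));print(p)
k=lambda c,x0,y0,x1,y1,f:cv2.resize(c['img'][y0:y1,x0:x1],None,fx=f,fy=f,interpolation=cv2.INTER_CUBIC)
A=k(s,185,145,275,285,4);B=k(d,185,165,315,245,3.2)
W=np.zeros((560,800,3),np.uint8);W[:A.shape[0],:A.shape[1]]=A;W[:B.shape[0],370:370+B.shape[1]]=B
cv2.imwrite('pics/crop.png',W[:,:,::-1])
```

```text
64 239 247 151 161
2 205 206 178 178
(array([0.48104586, 0.12078258, 0.10187012]), [np.float64(0.003591474552592113), np.float64(0.0035914745525921087)])
```

View pics/crop.png

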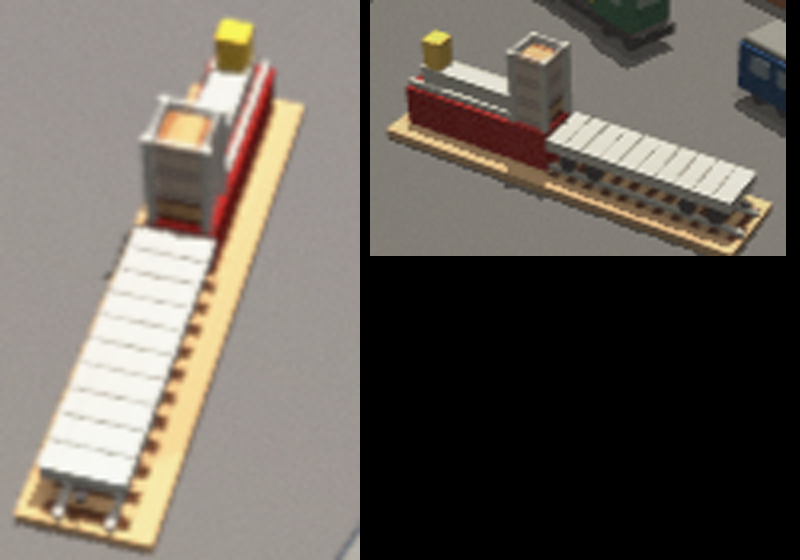

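The crop shows the deck's four corners clearly in both views (scene crop (132,229), (216,238), (130,487), (40,470); side crop (572,112), (547,145), (735,204), (756,178)). The pusher bar and yellow block are also visible.

Run:
```python
from h import *
import pickle
C=pickle.load(open('c0.pkl','rb'));s,d=C['scene'],C['side']
S=lambda x,y:(s,x/4+185-.4,y/4+145-.4)
D=lambda x,y:(d,(x-370)/3.2+185-.4,y/3.2+165-.4)
# deck: far(dispenser)+left-in-scene, far right, near right, near left
P=[]
for n,a,b in [('FL',S(132,229),D(547,145)),('FR',S(216,238),D(572,112)),('NR',S(130,479),D(756,176)),('NL',S(40,468),D(735,200)),('grip top c',S(235,27),D(437,34)),('dockNR',S(153,548),D(771,206)),('dockNL',S(16,516),D(735,252))]:
    p,e=tri(a,b);P.append(p);print(n,p.round(4),np.round(e,4))
ax=(P[0]+P[1]-P[2]-P[3])/2;print('len',np.linalg.norm(ax),'yaw of +y',np.degrees(np.arctan2(ax[1],ax[0])),'centre',np.mean(P[:4],0))
h=cv2.cvtColor(s['img'],cv2.COLOR_RGB2HSV);m=cv2.inRange(h[140:175,225:260],(22,150,110),(34,255,255))
h=cv2.cvtColor(d['img'],cv2.COLOR_RGB2HSV);m2=cv2.inRange(h[165:195,195:216],(18,110,60),(36,255,255))
f=lambda m,x,y:(np.nonzero(m)[1].mean()+x,np.nonzero(m)[0].mean()+y,m.sum()/255)
print(f(m,225,140),f(m2,195,165));print(tri((s,*f(m,225,140)[:2]),(d,*f(m2,195,165)[:2])))
```

```text
FL [ 0.4938 -0.0331  0.0509] [0.0012 0.0012]
FR [ 0.5474 -0.0099  0.0525] [0.0021 0.0021]
NR [ 0.6068 -0.2014  0.0503] [0.0012 0.0012]
NL [ 0.5578 -0.2231  0.0572] [0.0022 0.0022]
grip top c [0.4811 0.1209 0.1139] [0.0019 0.0019]
dockNR [ 0.6272 -0.2086  0.0051] [0.0021 0.0021]
dockNL [ 0.5452 -0.2375  0.0121] [0.0022 0.0022]
len 0.20047723160581588 yaw of +y 107.92719588928684 centre [ 0.5514286  -0.11684301  0.05271061]
(np.float64(243.203125), np.float64(155.09375), np.float64(64.0)) (np.float64(205.5287356321839), np.float64(180.33333333333334), np.float64(87.0))
(array([0.47942874, 0.12227133, 0.09585432]), [np.float64(0.0004989277940438073), np.float64(0.0004989277940439064)])
```

```bash
cat >> h.py <<'E'
def go(x,y,z,yaw):
    o=r.get_obs();M=R.from_euler('xyz',o['eef_rot'],degrees=True).as_matrix()
    T=R.from_euler('xyz',[180,0,yaw],degrees=True).as_matrix()
    print('t',round(o['t'],2),'at',o['tcp_pos'].round(4),o['eef_rot'].round(2),'slide',(M.T@(np.array([x,y,z])-o['tcp_pos'])).round(4),'turn',R.from_matrix(M.T@T).as_rotvec().round(4),'w',round(o['gripper_width'],4),'f',o['ft_force'].round(1))
E
python3 -m jog '[{"slide":[-0.05,-0.035,0],"turn":[0,0,0.17],"fingers":0},{"slide":[-0.1,-0.07,0],"turn":[0,0,0.34],"fingers":0},{"slide":[-0.15,-0.105,0],"turn":[0,0,0.51],"fingers":0},{"slide":[-0.2,-0.14,0],"turn":[0,0,0.68],"fingers":0},{"slide":[-0.25,-0.175,0],"turn":[0,0,0.85],"fingers":0}]'
python3 -c "
from h import *
print(r.tips_ahead);go(.465,.172,.22,107)"
```

```text
t: 0.78
tcp_pos: [0.4021, 0.2845, 0.2452]
eef_rot: [180.0, -0.0, 106.9]
ft_force: [0.5, 0.8, -0.3]
gripper_width: -0.0002
grip_force: 0.0
0.014
t 0.78 at [0.4021 0.2845 0.2452] [ 1.7998e+02 -1.0000e-02  1.0693e+02] slide [-0.1259  0.0274  0.0252] turn [ 0.0003 -0.0001 -0.0011] w -0.0002 f [ 0.5  0.8 -0.3]
```

```bash
python3 -m jog '[{"slide":[-0.04,0.009,0.008],"turn":[0,0,0],"fingers":0},{"slide":[-0.085,0.018,0.016],"turn":[0,0,0],"fingers":0},{"slide":[-0.126,0.027,0.025],"turn":[0,0,0],"fingers":0},{"slide":[-0.126,0.027,0.025],"turn":[0,0,0],"fingers":0}]'
python3 - <<'E'
from h import *
import pickle
c=cam('wrist');pickle.dump(c,open('c1.pkl','wb'));cv2.imwrite('pics/w1.png',c['img'][:,:,::-1]);go(.465,.172,.22,107)
E
```

```text
t: 1.27
tcp_pos: [0.4652, 0.1717, 0.2192]
eef_rot: [-179.9, -0.0, 107.0]
ft_force: [-0.2, 0.6, 0.0]
gripper_width: -0.0
grip_force: 0.0
t 1.32 at [0.4647 0.173  0.2198] [-1.7994e+02 -2.0000e-02  1.0711e+02] slide [-0.001  -0.     -0.0002] turn [-0.001  -0.0004  0.0018] w 0.0001 f [-0.1 -0.4 -0.9]
```

View pics/w1.png

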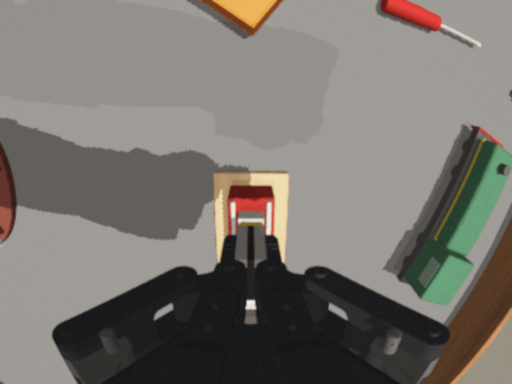

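The wrist view shows the fingers (col. 251) in line with the dock (rear corners (214,173), (289,173)), and the yellow grip just ahead of them near (250,224).

Run:
```python
from h import *
import pickle
c=pickle.load(open('c1.pkl','rb'))
a=onz(c,214,173,.012);b=onz(c,289,173,.012);e=onz(c,229,187,.058);f=onz(c,273,187,.058);print(a,b,np.linalg.norm(a-b),e,f,np.linalg.norm(e-f))
x=b-a;print(np.degrees(np.arctan2(x[1],x[0])))
u=np.array([np.cos(np.radians(107)),np.sin(np.radians(107)),0])
m=(a+b)/2;n=(e+f)/2
print('grip from dock',m-.041*u,'from chassis',n-.027*u)
h=cv2.cvtColor(c['img'],cv2.COLOR_RGB2HSV);mk=cv2.inRange(h[200:260,220:280],(22,150,80),(34,255,255));v,w=np.nonzero(mk);print(len(v),w.min()+220,w.max()+220,v.min()+200,v.max()+200)
g=onz(c,250.5,v.min()+200,.113);print('grip rear top edge',g,'rear wrt tcp along u',(g-r.get_obs()['tcp_pos'])@u)
```

```text
[0.42791447 0.14599894 0.012     ] [0.51205039 0.17189101 0.012     ] 0.08802983377037008 [0.44858697 0.14978077 0.058     ] [0.4916325  0.16302572 0.058     ] 0.045037171281871805
17.105272328279707
grip from dock [0.48196967 0.11973648 0.012     ] from chassis [0.47800377 0.13058301 0.058     ]
41 241 260 223 225
grip rear top edge [0.47409122 0.14188815 0.113     ] rear wrt tcp along u -0.03244869055797523
```

```bash
python3 -m jog '[{"slide":[0,0,0.05],"turn":[0,0,0],"fingers":0},{"slide":[0,0,0.1],"turn":[0,0,0],"fingers":0},{"slide":[0,0,0.117],"turn":[0,0,0],"fingers":0},{"slide":[-0.015,0,0.117],"turn":[0,0,0],"fingers":0},{"slide":[-0.015,0,0.117],"turn":[0,0,0],"fingers":0}]'
python3 -m jog '[{"slide":[-0.008,0,0],"turn":[0,0,0],"fingers":0},{"slide":[-0.016,0,0],"turn":[0,0,0],"fingers":0},{"slide":[-0.024,0,0],"turn":[0,0,0],"fingers":0},{"slide":[-0.032,0,0],"turn":[0,0,0],"fingers":0},{"slide":[-0.04,0,0],"turn":[0,0,0],"fingers":0}]'
python3 - <<'E'
from h import *
c=cam('wrist');cv2.imwrite('pics/w2.png',c['img'][:,:,::-1]);go(.4973,.0649,.103,107)
E
```

```text
t: 1.95
tcp_pos: [0.4708, 0.1589, 0.1056]
eef_rot: [179.8, 0.1, 107.2]
ft_force: [0.7, -0.1, 1.1]
gripper_width: -0.0001
grip_force: 0.0
t: 2.58
tcp_pos: [0.4812, 0.1212, 0.1035]
eef_rot: [180.0, -0.0, 107.3]
ft_force: [-1.3, 4.3, 4.1]
gripper_width: -0.0001
grip_force: 2.5
t 2.62 at [0.4814 0.1204 0.1035] [179.98   0.   107.23] slide [-0.0577 -0.0012  0.0005] turn [0.0003 0.     0.004 ] w 0.0001 f [-0.4  1.2  1.5]
```

View pics/w2.png

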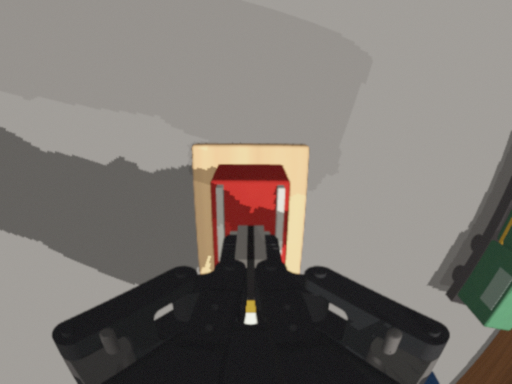

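The fingers are centred behind the pusher bar, which has moved off its rest position. I'll continue to the stop.

```bash
python3 -m jog '[{"slide":[-0.006,0,0],"turn":[0,0,0],"fingers":0},{"slide":[-0.012,0,0],"turn":[0,0,0],"fingers":0},{"slide":[-0.018,0,0],"turn":[0,0,0],"fingers":0},{"slide":[-0.024,0,0],"turn":[0,0,0],"fingers":0},{"slide":[-0.028,0,0],"turn":[0,0,0],"fingers":0}]'
python3 -m jog '[{"slide":[-0.004,0,0],"turn":[0,0,0],"fingers":0},{"slide":[-0.006,0,0],"turn":[0,0,0],"fingers":0},{"slide":[-0.008,0,0],"turn":[0,0,0],"fingers":0}]'
python3 -c "
from h import *
go(.4973,.0649,.103,107)"
```

```text
t: 3.25
tcp_pos: [0.4893, 0.0942, 0.1032]
eef_rot: [-180.0, -0.0, 107.2]
ft_force: [-1.8, 3.4, 2.7]
gripper_width: -0.0001
grip_force: 2.1
t: 3.62
tcp_pos: [0.4915, 0.0869, 0.1032]
eef_rot: [-180.0, -0.0, 107.2]
ft_force: [-1.4, 4.1, 2.3]
gripper_width: -0.0001
grip_force: 2.1
t 3.62 at [0.4915 0.0869 0.1032] [-1.7998e+02 -1.0000e-02  1.0725e+02] slide [-0.0227 -0.001   0.0002] turn [-0.0003 -0.0002  0.0043] w -0.0001 f [-1.4  4.1  2.3]
```

```bash
python3 -m jog '[{"slide":[-0.002,0,0],"turn":[0,0,0],"fingers":0},{"slide":[-0.004,0,0],"turn":[0,0,0],"fingers":0}]'
python3 -m jog '[{"slide":[-0.002,0,0],"turn":[0,0,0],"fingers":0},{"slide":[-0.004,0,0],"turn":[0,0,0],"fingers":0}]'
python3 -c "
from h import *
go(.4973,.0649,.103,107)"
```

```text
t: 3.88
tcp_pos: [0.4924, 0.084, 0.1032]
eef_rot: [-180.0, -0.1, 107.3]
ft_force: [-6.3, 14.4, 6.4]
gripper_width: 0.0
grip_force: 7.6
t: 4.12
tcp_pos: [0.4925, 0.0836, 0.1033]
eef_rot: [180.0, -0.6, 107.4]
ft_force: [-11.3, 34.6, 11.9]
gripper_width: 0.0001
grip_force: 17.8
t 4.12 at [0.4925 0.0836 0.1033] [179.97  -0.58 107.41] slide [-0.0193 -0.001   0.0001] turn [ 0.0005 -0.0101  0.0072] w 0.0001 f [-11.3  34.6  11.9]
```

At the stop the force rises to 35 N with no further travel. I'll back off, following the spring.

```bash
python3 -m jog '[{"slide":[0.015,0,0],"turn":[0,0,0],"fingers":0},{"slide":[0.03,0,0],"turn":[0,0,0],"fingers":0},{"slide":[0.045,0,0],"turn":[0,0,0],"fingers":0},{"slide":[0.065,0,0],"turn":[0,0,0],"fingers":0},{"slide":[0.09,0,0],"turn":[0,0,0],"fingers":0}]'
python3 -m jog '[{"slide":[0.005,0,0],"turn":[0,0,0],"fingers":0},{"slide":[0,0,-0.05],"turn":[0,0,0],"fingers":0},{"slide":[0,0,-0.11],"turn":[0,0,0],"fingers":0},{"slide":[0,0,-0.17],"turn":[0,0,0],"fingers":0},{"slide":[0,0,-0.17],"turn":[0,0,0],"fingers":0.085}]'
python3 - <<'E'
from h import *
import pickle
C={n:cam(n) for n in('scene','side')};pickle.dump(C,open('c2.pkl','wb'))
s,d=C['scene'],C['side']
k=lambda c,x0,y0,x1,y1,f:cv2.resize(c['img'][y0:y1,x0:x1],None,fx=f,fy=f,interpolation=cv2.INTER_CUBIC)
A=k(s,185,145,275,285,4);B=k(d,185,165,315,245,3.2)
W=np.zeros((560,800,3),np.uint8);W[:A.shape[0],:A.shape[1]]=A;W[:B.shape[0],370:370+B.shape[1]]=B
cv2.imwrite('pics/crop2.png',W[:,:,::-1])
go(.553,-.118,.25,107)
E
```

```text
t: 4.75
tcp_pos: [0.4672, 0.166, 0.1033]
eef_rot: [180.0, 0.0, 107.2]
ft_force: [-0.4, -0.2, 0.1]
gripper_width: 0.0
grip_force: 0.0
t: 5.38
tcp_pos: [0.4695, 0.1651, 0.2786]
eef_rot: [179.5, 0.1, 107.2]
ft_force: [-0.1, 0.8, 0.2]
gripper_width: 0.0171
grip_force: 0.0
t 5.47 at [0.4679 0.165  0.2736] [1.7993e+02 3.0000e-02 1.0723e+02] slide [-0.2955 -0.0025  0.0238] turn [0.0012 0.0006 0.004 ] w 0.0319 f [-0.4  0.1 -0.2]
```

View pics/crop2.png

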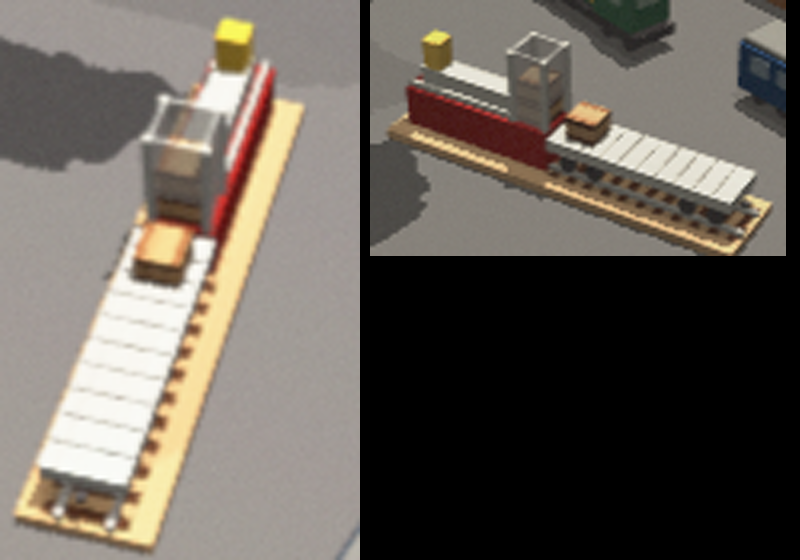

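One crate lies on the deck, slightly off-centre, two remain in the column, and the grip is back at rest (crop (235,45)). The wagon hasn't moved.

```bash
python3 -m jog '[{"slide":[-0.06,-0.001,0],"turn":[0,0,0],"fingers":0.085},{"slide":[-0.12,-0.001,0],"turn":[0,0,0],"fingers":0.085},{"slide":[-0.18,-0.002,0],"turn":[0,0,0],"fingers":0.085},{"slide":[-0.24,-0.002,0],"turn":[0,0,0],"fingers":0.085},{"slide":[-0.295,-0.002,0],"turn":[0,0,0.004],"fingers":0.085}]'
python3 -m jog '[{"slide":[0,0,0],"turn":[0,0,0],"fingers":0.085},{"slide":[0,0,0],"turn":[0,0,0],"fingers":0.085}]'
python3 - <<'E'
from h import *
import pickle
c=cam('wrist');pickle.dump(c,open('c3.pkl','wb'));cv2.imwrite('pics/w3.png',cv2.resize(c['img'],(768,576))[:,:,::-1]);go(.553,-.118,.1,107)
E
```

```text
t: 6.1
tcp_pos: [0.5525, -0.1191, 0.2712]
eef_rot: [-179.9, -0.1, 107.0]
ft_force: [0.1, -0.1, -0.1]
gripper_width: 0.0851
grip_force: 0.0
t: 6.35
tcp_pos: [0.5522, -0.1167, 0.2718]
eef_rot: [-179.9, -0.1, 107.0]
ft_force: [0.5, 0.5, -0.4]
gripper_width: 0.085
grip_force: 0.0
t 6.4 at [ 0.5523 -0.1161  0.2723] [-1.7994e+02 -8.0000e-02  1.0705e+02] slide [-0.0022  0.0003  0.1723] turn [-0.0011 -0.0014  0.0009] w 0.0848 f [ 0.3 -0.1  0.3]
```

View pics/w3.png

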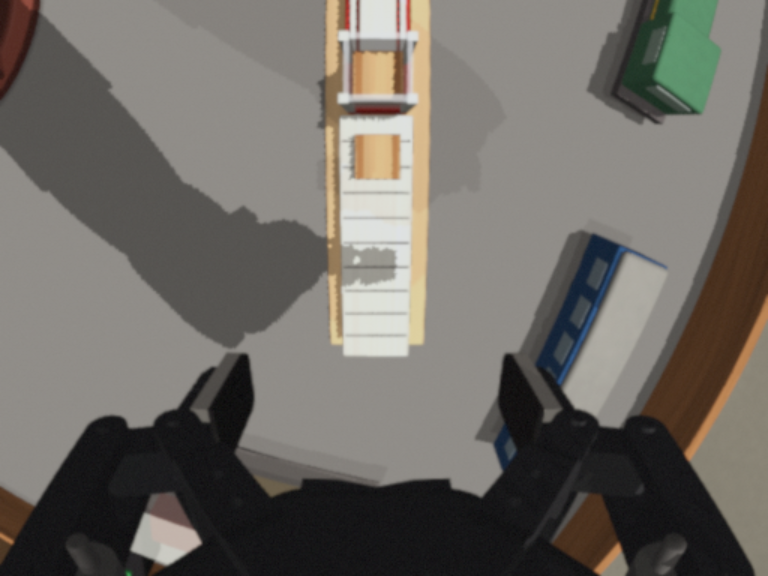

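The wrist view shows the deck as a straight strip, cols. 341–411 and rows 116–356 in the 768 px view, with the crate at (377,157).

Run:
```python
from h import *
import pickle
c=pickle.load(open('c3.pkl','rb'));C=pickle.load(open('c2.pkl','rb'))
q=[(340.5,116.5),(411.5,116.5),(408.5,355.5),(343.5,355.5)]
P=np.array([onz(c,u/1.5-.2,v/1.5-.2,.056) for u,v in q]);print(P.round(4),P.mean(0))
y=(P[0]+P[1]-P[2]-P[3])/2;x=(P[1]+P[2]-P[0]-P[3])/2;print(np.linalg.norm(x),np.linalg.norm(y),np.degrees(np.arctan2(y[1],y[0])),np.degrees(np.arctan2(x[1],x[0])))
S=[(132,229),(216,238),(130,479),(40,468)]
for (u,v),(a,b) in zip(q,S): print(tri((c,u/1.5-.2,v/1.5-.2),(C['scene'],a/4+184.6,b/4+144.6)))
t=P.mean(0)+.005*y/np.linalg.norm(y);print(t);go(t[0],t[1],.041,107)
```

```text
[[ 0.4975 -0.0316  0.056 ]
 [ 0.5489 -0.0159  0.056 ]
 [ 0.6082 -0.2052  0.056 ]
 [ 0.5545 -0.2217  0.056 ]] [ 0.55228412 -0.11859973  0.056     ]
0.05500575020350985 0.19837207631352904 107.0336177926779 17.05283960491634
(array([ 0.49527165, -0.03248006,  0.04932226]), [np.float64(0.0019362614861627686), np.float64(0.0019362614861628937)])
(array([ 0.54952848, -0.01540787,  0.05599569]), [np.float64(0.0007543784035209845), np.float64(0.0007543784035208778)])
(array([ 0.60849854, -0.20404195,  0.05748744]), [np.float64(0.0007613681921326079), np.float64(0.0007613681921324664)])
(array([ 0.55552131, -0.22326567,  0.05198664]), [np.float64(0.0009000182860517285), np.float64(0.0009000182860517199)])
[ 0.55081946 -0.11381907  0.056     ]
t 6.4 at [ 0.5523 -0.1161  0.2723] [-1.7994e+02 -8.0000e-02  1.0705e+02] slide [ 0.0023 -0.0005  0.2313] turn [-0.0011 -0.0014  0.0009] w 0.0848 f [ 0.3 -0.1  0.3]
```

```bash
python3 -m jog '[{"slide":[0.002,0,0.05],"turn":[0,0,0],"fingers":0.085},{"slide":[0.002,0,0.1],"turn":[0,0,0],"fingers":0.085},{"slide":[0.002,0,0.15],"turn":[0,0,0],"fingers":0.085},{"slide":[0.002,0,0.18],"turn":[0,0,0],"fingers":0.085},{"slide":[0.002,0,0.2],"turn":[0,0,0],"fingers":0.085}]'
python3 -m jog '[{"slide":[0,0,0.01],"turn":[0,0,0],"fingers":0.085},{"slide":[0,0,0.02],"turn":[0,0,0],"fingers":0.085},{"slide":[0,0,0.03],"turn":[0,0,0],"fingers":0.085},{"slide":[0,0,0.03],"turn":[0,0,0],"fingers":0.085},{"slide":[0,0,0.03],"turn":[0,0,0],"fingers":0.07}]'
python3 -c "
from h import *
go(.5508,-.1138,.041,107)"
```

```text
t: 7.02
tcp_pos: [0.5515, -0.1135, 0.0717]
eef_rot: [-179.9, -0.1, 107.1]
ft_force: [0.5, -0.0, 1.3]
gripper_width: 0.0848
grip_force: 0.0
t: 7.65
tcp_pos: [0.5526, -0.1153, 0.0438]
eef_rot: [180.0, 0.0, 107.0]
ft_force: [-0.1, 0.0, -0.2]
gripper_width: 0.0704
grip_force: 0.0
t 7.65 at [ 0.5526 -0.1153  0.0438] [1.7997e+02 2.0000e-02 1.0701e+02] slide [ 0.0019 -0.0013  0.0028] turn [0.0005 0.0003 0.0002] w 0.0704 f [-0.1  0.  -0.2]
```

```bash
python3 -m jog '[{"slide":[0.001,0,0.002],"turn":[0,0,0],"fingers":0.066},{"slide":[0.001,0,0.002],"turn":[0,0,0],"fingers":0.062},{"slide":[0.001,0,0.002],"turn":[0,0,0],"fingers":0.059},{"slide":[0.001,0,0.002],"turn":[0,0,0],"fingers":0.057},{"slide":[0.001,0,0.002],"turn":[0,0,0],"fingers":0.055}]'
python3 -m jog '[{"slide":[0,0,0],"turn":[0,0,0],"fingers":0.052},{"slide":[0,0,0],"turn":[0,0,0],"fingers":0.045},{"slide":[0,0,0],"turn":[0,0,0],"fingers":0.04},{"slide":[0,0,0],"turn":[0,0,0],"fingers":0.04}]'
```

```text
t: 8.28
tcp_pos: [0.552, -0.1142, 0.0415]
eef_rot: [-180.0, 0.0, 107.0]
ft_force: [-1.6, -0.3, 2.9]
gripper_width: 0.0552
grip_force: 29.5
t: 8.78
tcp_pos: [0.5521, -0.1142, 0.0417]
eef_rot: [180.0, 0.0, 107.0]
ft_force: [-3.2, 0.6, 5.2]
gripper_width: 0.0552
grip_force: 63.7
```

Gripped at 55 mm with 64 N. I'll lift smoothly by 100 mm (z at least 93 mm needed, rails at 18).

```bash
python3 -m jog '[{"slide":[0,0,-0.002],"turn":[0,0,0],"fingers":0.04},{"slide":[0,0,-0.005],"turn":[0,0,0],"fingers":0.04},{"slide":[0,0,-0.01],"turn":[0,0,0],"fingers":0.04},{"slide":[0,0,-0.016],"turn":[0,0,0],"fingers":0.04},{"slide":[0,0,-0.023],"turn":[0,0,0],"fingers":0.04}]'
python3 -m jog '[{"slide":[0,0,-0.009],"turn":[0,0,0],"fingers":0.04},{"slide":[0,0,-0.018],"turn":[0,0,0],"fingers":0.04},{"slide":[0,0,-0.027],"turn":[0,0,0],"fingers":0.04},{"slide":[0,0,-0.036],"turn":[0,0,0],"fingers":0.04},{"slide":[0,0,-0.045],"turn":[0,0,0],"fingers":0.04}]'
python3 -m jog '[{"slide":[0,0,-0.008],"turn":[0,0,0],"fingers":0.04},{"slide":[0,0,-0.015],"turn":[0,0,0],"fingers":0.04},{"slide":[0,0,-0.021],"turn":[0,0,0],"fingers":0.04},{"slide":[0,0,-0.025],"turn":[0,0,0],"fingers":0.04},{"slide":[0,0,-0.027],"turn":[0,0,0],"fingers":0.04}]'
python3 -m jog '[{"slide":[0,0,0],"turn":[0,0,0],"fingers":0.04},{"slide":[0,0,0],"turn":[0,0,0],"fingers":0.04},{"slide":[0,0,0],"turn":[0,0,0],"fingers":0.04},{"slide":[0,0,0],"turn":[0,0,0],"fingers":0.04}]'
python3 - <<'E'
from h import *
A=cam('side')['img'][120:260,170:330];B=cam('scene')['img'][110:300,165:285]
A=cv2.resize(A,None,fx=2.8,fy=2.8);B=cv2.resize(B,None,fx=2.8,fy=2.8)
W=np.zeros((540,790,3),np.uint8);W[:A.shape[0],:A.shape[1]]=A;W[:B.shape[0],450:450+B.shape[1]]=B
cv2.imwrite('pics/end.png',W[:,:,::-1])
E
```

```text
t: 9.4
tcp_pos: [0.552, -0.1141, 0.0648]
eef_rot: [180.0, 0.0, 107.0]
ft_force: [-0.1, 0.3, -2.8]
gripper_width: 0.055
grip_force: 63.8
t: 10.02
tcp_pos: [0.552, -0.1141, 0.1099]
eef_rot: [180.0, -0.0, 107.0]
ft_force: [-0.6, 0.1, -3.1]
gripper_width: 0.0552
grip_force: 63.8
t: 10.65
tcp_pos: [0.552, -0.1142, 0.1365]
eef_rot: [180.0, -0.0, 107.0]
ft_force: [0.6, -0.4, -2.8]
gripper_width: 0.0551
grip_force: 63.8
t: 11.15
tcp_pos: [0.5519, -0.1141, 0.1362]
eef_rot: [-180.0, -0.0, 107.0]
ft_force: [0.2, 0.5, -3.2]
gripper_width: 0.055
grip_force: 63.8
```

View pics/end.png

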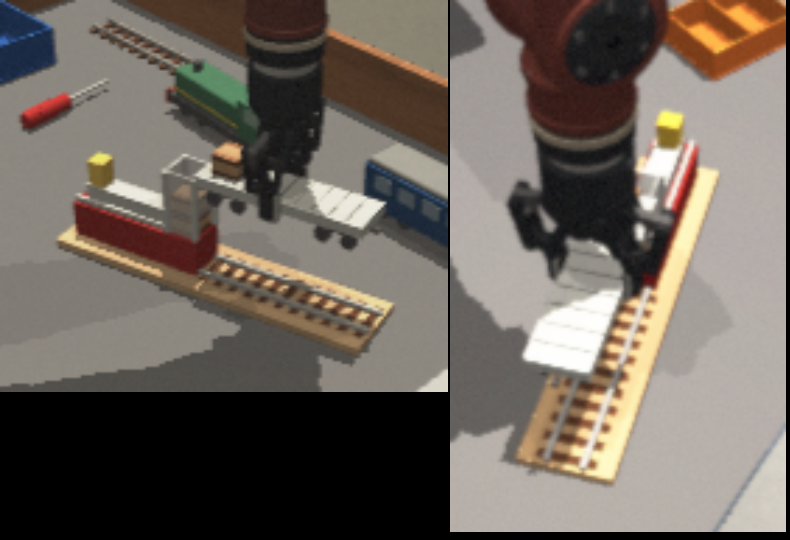

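The wagon is held level about 95 mm above the rails. The crate is still on its deck (side crop (230,160)), clear of the gripper, and the column and pusher are undisturbed.

```bash
python3 -c "
from cell import r
print(r.sign_off())"
```

```text
the job is handed in; nothing more can be done
None
```

I handed the job in at about 11 s of the 51 s, and no verdict came back: one crate is on the wagon, which is held still and level about 95 mm above its rails, with the pusher back at rest and the other two crates still in the column.

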